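# Bring up and lock the lathe tailstock on a doll blank

## Task

Mount the pine blank in the lathe: slacken the tailstock's clamp knob until the tailstock runs freely, slide the tailstock up so that it pushes the blank fully home against the bronze faceplate, and lock it there with the blank pinched between faceplate and pad, turning the knob until it comes up solid. Leave the paint well, the two brass jaws and the loose tool rest where they are.

Things in the scene. Friction and masses are not known exactly. Their poses are not given: they have to be found in the camera images.
- lathe: Green cast bench lathe fixed to the bench, 650 mm long. Origin on the bench below the spindle axis. y axis along bed and spindle, from tailstock to headstock (about world y), x away from the worker, z up. Spindle axis 150 mm above the bench, bed top 70 mm, headstock top (y 180 to 330 mm) 205 mm.
- faceplate_face (a point): Centre of the flat face (facing the lathe's -y) of the bronze faceplate, 110 mm across, fixed on the headstock spindle; z axis up, y axis along the spindle as the lathe's.
- tailstock (a joint): Position of the tailstock along the bed, in m; grows as it moves towards the headstock (the lathe's +y). Free travel 210 mm, from -0.01 to 0.20. Unclamped it slides with about 3 N; clamped it does not slide.
- pad_face (a point): Centre of the front face (facing the lathe's +y) of the tailstock's round rubber pressure pad, 40 mm across, on the spindle axis; it moves with the tailstock. Axes as the lathe's. It stands 65 mm ahead of the clamp knob, measured along the bed.
- blank: Rough pine blank, a round 70 mm in diameter and 150 mm long, about 0.3 kg, lying loose on the spindle axis in two fixed vee rests between faceplate and tailstock, at first 10 to 30 mm short of the faceplate. Origin at its centre; its y axis runs along its length. It slides in the rests with 2 to 4 N.
- blank_head_end (a point): Centre of the end of the blank that faces the faceplate.
- blank_tail_end (a point): Centre of the end of the blank that faces the tailstock pad.
- clamp_knob: Black fluted clamp knob (white mark on top) on the worker's side of the tailstock, 50 mm across, 30 mm high. Origin mid-knob, 123 mm above the bench; z axis out along the screw, leaning 35 degrees from vertical towards the worker (lathe's -x): lean the tool alike. Boss top 37 mm below the origin; 25 mm is free all round. Clockwise seen from the knob tightens. The tailstock may be slid by it.
- bed_way: Sloped steel way, 30 x 650 mm, on the bed's front edge; the tip of the knob's coarse screw (1.3 mm per rad) presses on it. Clamped at the start, but not quite solid: free after 1 to 2.3 rad anticlockwise, 6 rad more possible. Clockwise from first touch it needs 2.5 rad to come up solid; until then the moment stays under 0.2 N m, at solid it jumps past 0.5 N m. The knob stays where left.
- paint_well: White ceramic paint well, a round bowl 72 mm across and 32 mm high, standing loose on the bench in front of the lathe; not to be disturbed. Origin at its underside.
- jaw_a: Brass jaw insert, 70 x 24 x 26 mm, one of a pair lying on the bench in front of the headstock; not to be disturbed. Origin at its underside.
- jaw_b: The second brass jaw insert of the pair, same size; not to be disturbed.
- tool_rest: Loose steel tool rest, a 150 mm bar with a short round stem, lying flat on the bench (20 mm high) in front of the lathe's tail end; not to be disturbed. Origin at the underside of the bar.

How it is judged:
By the outcome, as a careful person would: the job done as asked, in the order asked, and still so for the second after the job is handed in, with the robot touching nothing.
It also fails if it takes over 69 s, if anything falls off the work surface, if the arm or the gripper's body presses on something with over 40 N, if the wrist force passes 120 N, or if a joint passes its speed limit or range.

## Robot

A 7-joint arm with a two-finger parallel gripper is mounted at the origin on the work surface. World frame = base frame: x ahead of the robot, y to its left, z up, the work surface at z = 0. Lengths are in m, angles in rad, forces in N, time in s.
With the tool pointing down it reaches from about 0.4 to 0.85 m from the base axis. Payload 10.4 kg.
Tool frame: the origin (TCP) lies midway between the tips of the shut fingers; the grasp point (between the pads) lies r.grip_point_offset behind it (r.grip_point_offset is the distance from the TCP to the grasp point, in m); z points along the fingers, y is the line along which they close (so a half turn about z gives the same grasp; the last joint's range is limited). The gripper opens to 87 mm and grips with 3 to 60 N. Pads are 19 mm wide; open, the fingers measure 117 mm over their backs; the gripper's body (75 mm by 190 mm) begins 51 mm behind the grasp point.
Start: joints at [1.162, 0.332, -0.065, 1.46, 0.022, 1.35, -0.088], TCP at [0.235, -0.579, 0.223] pointing down, gripper open.
Joint ranges: [-2.6, 2.6], [-0.5, 2.12], [-1.47, 1.34], [0.16, 2.42], [-1.27, 4.41], [0.06, 2.06], [-2.6, 2.6]. Speed limits (rad/s): [2.22, 2.22, 2.79, 2.79, 3.14, 3.14, 3.14].

## Interface

Orientations are given as a unit quaternion [x, y, z, w].
In Python, from bench import r gives the robot as it stands.
- The arm moves only by the tool play_rows, never from a script. Its arguments are lists of equal length, an entry for each row: "claw": the closure, from 0 (fully open) to 1 (shut); "delta_pos": the shift along the tool's x, y, z scaled (see below), a list of three; "delta_rot": the turn, a rotation vector about the tool's x, y, z scaled (see below), a list of three. A call has 1 to 8 rows; each row shifts and turns the commanded pose from where the row before left it, along the tool's axes as they then stand; what a row does not reach is not made up. The controller multiplies each number of a shift by 200 mm and each number of a turn by pi rad. A row lasts 1/10 s, in which the tool goes at most 50 mm and 8.59 degrees, less where a joint would pass 70% of its speed; a pose out of reach is approached as far as the arm can. A call with a number of a shift or a turn outside -1 to 1 is refused whole. A call with a gripper value outside its range is refused whole. The fingers move at their own pace and stop on an object; "squeeze" is the grip in N (left out, the last holds). Time passes only in rows, so rows that do not move let the fingers close. It gives the time, the measured TCP pose, the force, the opening and the grip force at its end, in the units of the state.
- r.read_state(): the state, without advancing time (a new reading comes with each control period).
- r.camera(name): name is "side" or "top"; returns a dict with "pixels" (420x560x3 uint8, red, green, blue), "camera_matrix" (3x3 intrinsics, pixels), "D" ([k1, k2, p1, p2, k3] as OpenCV has them; the pictures are not rectified), "cam_to_world" (4x4, takes a point from camera to world coordinates). Camera axes: x right, y up, looking along -z (the intrinsics and any distortion apply to the point x, -y, -z); pixel columns grow to the right and rows downward; lengths in m; the calibration is good to about 2 mm. A picture is of the moment at which its call begins. There is no depth.
- r.close_job(): hands the job in; it is judged then, once.
The state is a dict: "time": time; "joint_positions": joint angles; "joint_vel": joint speeds; "joint_torque": joint torques, N m; "ee_pos": TCP position; "eef_rot": TCP orientation; "ft_force": force on the tool from outside, world axes, zero at the start; "torque": the same for the moment, N m; "width": finger opening in m; "grip_force": force on a finger pad.
Only numpy, scipy, OpenCV 4.12 (cv2) and the standard library are available. Lean on these libraries where they do the work, as an engineer would, in place of code of your own. Each camera call takes 0.05 s, during which the arm holds its last target. There are 200 camera calls.

## Working session

There is one attempt and no reset: what is moved stays moved. The work goes in short steps, Python scripts to look and compute and a tool call to move; the robot and the scene stay as the last step left them, time stands still between calls to the robot, and variables do not carry over. Pictures are saved under pics/ and viewed, at most 10 in all, crops included, and the job is handed in when it is done.

Besides the shell and the picture viewer there is one more tool, called after "Call:" as a command line: name --argument value ..., lists and objects as JSON in quotes. play_rows: Moves the arm, as the interface text tells. Shifts and turns lie within -1 to 1; 1 stands for 200 mm of shift or pi rad of turn. Its arguments: {"type":"object","properties":{"claw":{"type":"array"},"delta_pos":{"type":"array"},"delta_rot":{"type":"array"},"squeeze":{"type":"number"}},"required":["claw","delta_pos","delta_rot"]}

```bash
mkdir -p pics; ls; python3 - <<'E'
from bench import r
import cv2,numpy as np
print(r.read_state(), r.grip_point_offset)
for n in("side","top"):
    c=r.camera(n); cv2.imwrite(f"pics/{n}0.png",c["pixels"][:,:,::-1]); np.savez(f"{n}0.npz",**c)
    print(n,c["camera_matrix"],c["D"],np.round(c["cam_to_world"],4))
E
```

```text
pics
{'time': 0.0, 'joint_positions': array([ 1.16240092,  0.3328555 , -0.06471378,  1.46099322,  0.02159751,
        1.34985657, -0.08847082]), 'joint_vel': array([ 0.00043516, -0.00083313,  0.00178114, -0.0011461 ,  0.0009665 ,
       -0.00020378, -0.00210196]), 'joint_torque': array([-3.78062359e-04, -6.23249030e+01,  2.44733569e-02, -3.89904857e+01,
       -6.12935191e-02,  3.96153820e-02,  1.65271322e-04]), 'ee_pos': array([ 0.23503854, -0.57869336,  0.2217394 ]), 'eef_rot': array([ 9.81446499e-01,  1.91734890e-01, -1.64910751e-04, -6.89112484e-04]), 'ft_force': array([-0.97385698,  0.02927046,  0.11103183]), 'torque': array([ 0.03115763,  0.04004619, -0.01657008]), 'grip_force': 0.0, 'width': 0.08715294074401235} 0.0187
side [[380.35605479   0.         279.35166814]
 [  0.         380.35605479 206.43432098]
 [  0.           0.           1.        ]] [-0.070239  0.        0.        0.        0.      ] [[ 0.8592  0.2889 -0.4223  0.2463]
 [-0.5115  0.4639 -0.7233 -0.5179]
 [-0.013   0.8374  0.5464  0.599 ]
 [ 0.      0.      0.      1.    ]]
top [[419.68741309   0.         284.0738177 ]
 [  0.         419.68741309 208.30136982]
 [  0.           0.           1.        ]] [-0.02194168  0.          0.          0.          0.        ] [[ 0.027   0.9988 -0.0406  0.5639]
 [-0.9996  0.0269 -0.0025  0.0689]
 [-0.0014  0.0407  0.9992  1.0459]
 [ 0.      0.      0.      1.    ]]
```

View pics/side0.png

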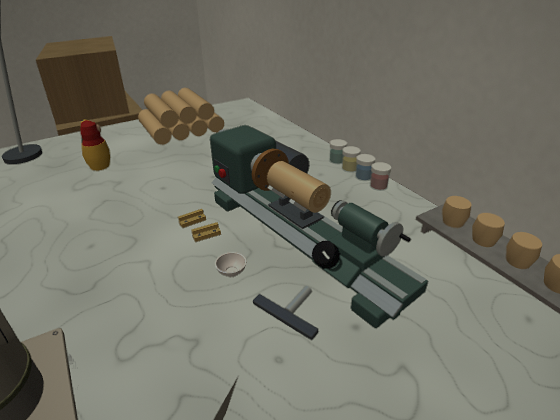

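View pics/top0.png

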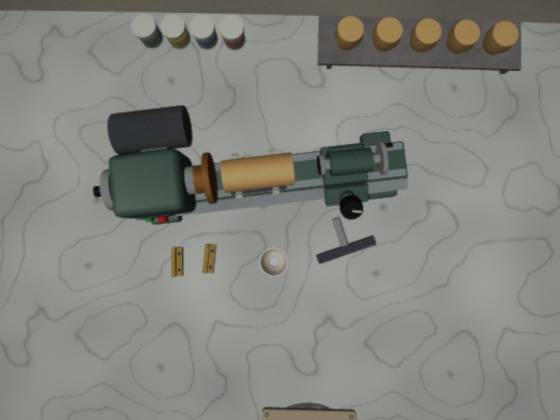

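The side view shows the knob at about (325,254), with the blank from (265,165) to (320,195). The top view shows the knob at (351,208), the blank between columns 222 and 294, the faceplate at about column 210 and the pad at about column 320. I'll measure these by mask next.

```bash
cat > h.py <<'E'
import numpy as np,cv2
def ray(c,uv):
    p=cv2.undistortPoints(np.array([[uv]],float),c["camera_matrix"],c["D"])[0,0]
    T=c["cam_to_world"]; d=T[:3,:3]@np.array([p[0],-p[1],-1]); return T[:3,3],d/np.linalg.norm(d)
def onz(c,uv,z):
    o,d=ray(c,uv); return o+d*(z-o[2])/d[2]
def tri(c1,u1,c2,u2):
    o,d=ray(c1,u1);p,e=ray(c2,u2)
    s=np.linalg.lstsq(np.c_[d,-e],p-o,rcond=None)[0]; a=o+d*s[0];b=p+e*s[1]
    return (a+b)/2,np.linalg.norm(a-b)
def proj(c,P):
    T=c["cam_to_world"]; q=T[:3,:3].T@(np.array(P)-T[:3,3]); q=q*[1,-1,-1]
    return cv2.projectPoints(q.reshape(1,3),np.zeros(3),np.zeros(3),c["camera_matrix"],c["D"])[0].ravel()
E
python3 - <<'E'
from h import *
S=dict(np.load("side0.npz"));T=dict(np.load("top0.npz"))
def blob(c,box,f):
    x0,y0,x1,y1=box; im=c["pixels"][y0:y1,x0:x1].astype(int); m=f(im).astype(np.uint8)
    n,l,st,ce=cv2.connectedComponentsWithStats(m); i=1+np.argmax(st[1:,4]); 
    return ce[i]+[x0,y0],st[i]+[x0,y0,0,0,0],(l==i).astype(np.uint8)
blk=lambda im: im.max(2)<45
for n,c,b in(("S",S,(300,230,350,280)),("T",T,(330,190,375,225))):
    ce,st,m=blob(c,b,blk); print(n,ce,st)
    cn=max(cv2.findContours(m,0,2)[0],key=cv2.contourArea); print(cv2.minAreaRect(cn),cv2.fitEllipse(cv2.convexHull(cn)))
pine=lambda im:(im[...,0]>120)&(im[...,0]-im[...,2]>60)
for n,c,b in(("S",S,(258,150,345,220)),("T",T,(218,145,300,200))):
    ce,st,m=blob(c,b,pine); cn=max(cv2.findContours(m,0,2)[0],key=cv2.contourArea); print(n,ce,st,cv2.boxPoints(cv2.minAreaRect(cn))+np.array(b[:2]))
a=cv2.resize(S["pixels"][150:290,230:420,::-1],None,fx=4,fy=4,interpolation=2); cv2.imwrite("pics/sc.png",a)
a=cv2.resize(T["pixels"][130:270,190:390,::-1],None,fx=4,fy=4,interpolation=2); cv2.imwrite("pics/tc.png",a)
E
```

```text
S [328.03546099 255.2212766 ] [312 240  38  31 705]
((30.527240753173828, 25.5642032623291), (37.426979064941406, 28.881147384643555), 3.5763344764709473) ((28.981712341308594, 25.322126388549805), (27.39973258972168, 42.84791564941406), 114.45256805419922)
T [350.15700483 205.37439614] [339 191  23  28 414]
((20.743244171142578, 15.959458351135254), (23.94701385498047, 24.179508209228516), 35.53767776489258) ((20.304950714111328, 15.001588821411133), (21.656230926513672, 27.5906925201416), 167.90098571777344)
S [291.79770992 180.6259542 ] [269 166  44  30 262] [[268.7103405  170.4758606 ]
 [272.01241112 165.05103493]
 [312.87310028 189.92276382]
 [309.57102966 195.34758759]]
T [257.22120285 172.49592253] [ 221  156   73   34 1962] [[220.12871456 162.28712845]
 [291.3168335  155.16831493]
 [294.07920837 182.79207611]
 [222.89109039 189.91088867]]
```

View pics/sc.png

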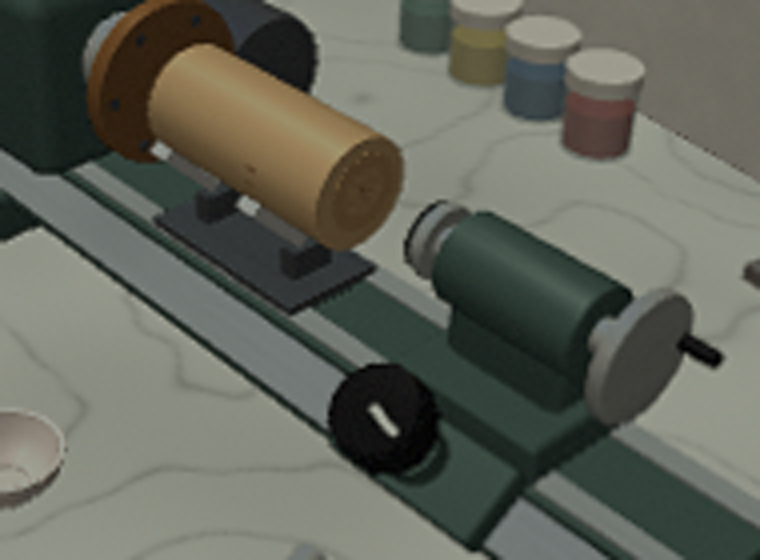

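View pics/tc.png

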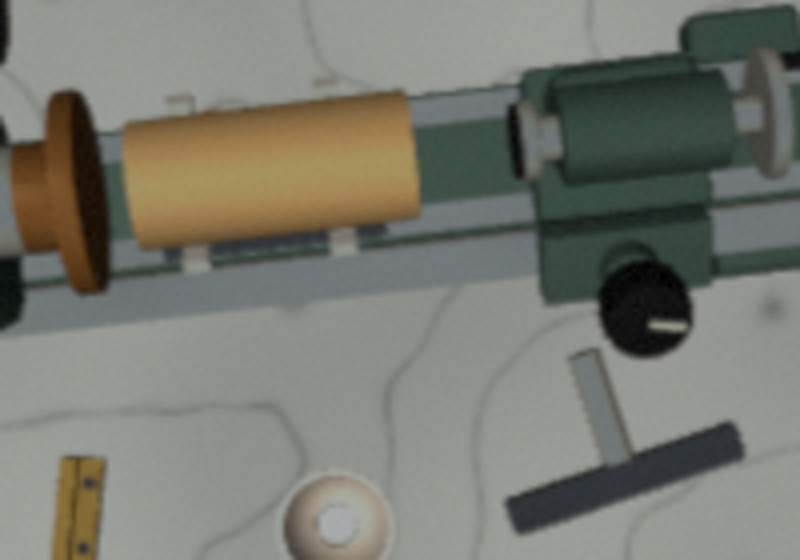

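The crops show the knob outline centred at about (326,254.5) in the side view and (351.5,207.3) in the top view. The gap from blank to faceplate is about 8 px in the top view, and from pad to blank about 24 px.

```bash
python3 - <<'E'
from h import *
S=dict(np.load("side0.npz"));T=dict(np.load("top0.npz"))
k,g=tri(S,(326,254.5),T,(351.5,207.3)); print("knob",k,g)
k2,g=tri(S,(326,255),T,(190+668/4,130+326/4)); print("mark",k2,g)
cr=lambda x,y:(190+x/4,130+y/4)
pts=dict(hl=cr(125,124),hr=cr(145,248),tl=cr(405,92),tr=cr(420,215),pad1=cr(513,103),pad2=cr(520,177),fp1=cr(82,92),fp2=cr(100,292))
P={a:onz(T,b,0.15) for a,b in pts.items()}
for a,b in P.items(): print(a,b.round(4))
h=(P['hl']+P['hr'])/2;t=(P['tl']+P['tr'])/2;p=(P['pad1']+P['pad2'])/2;f=(P['fp1']+P['fp2'])/2
u=(h-t)/np.linalg.norm(h-t);print("len",np.linalg.norm(h-t),"u",u,"yaw",np.degrees(np.arctan2(-u[0],u[1])))
v=(f-p)/np.linalg.norm(f-p);print(v,np.degrees(np.arctan2(-v[0],v[1])),"gaps",(f-h)@u,(t-p)@u,"knob-pad",(p-k)@u, "lateral",np.cross(u,k-p))
# bed way lower edge & bed straight lines
a=onz(T,cr(20,335),.06);b=onz(T,cr(540,280),.06);w=(a-b);print("bededge",np.degrees(np.arctan2(-w[0],w[1])))
for nm,z in(("well",0.03),):
  print(nm,onz(T,(275,261.5),z))
print("toolrest", [onz(T,cr(*q),.02).round(3) for q in((585,352),(505,500),(742,430))])
E
```

```text
knob [ 0.60713837 -0.07723645  0.11960823] 0.0016813728820047843
mark [ 0.59805639 -0.087959    0.13014502] 0.0010304393322996578
hl [0.6984 0.2088 0.15  ]
hr [0.632  0.1958 0.15  ]
tl [0.7197 0.0589 0.15  ]
tr [0.6536 0.0491 0.15  ]
pad1 [0.7153 0.0008 0.15  ]
pad2 [ 0.6755 -0.0039  0.15  ]
fp1 [0.7151 0.2325 0.15  ]
fp2 [0.6077 0.2191 0.15  ]
len 0.14982682169335404 u [-0.14323208  0.98968913  0.        ] yaw 8.234915957325772
[-0.14774661  0.98902525  0.        ] 8.49636168491999 gaps 0.023818134777699458 0.05627600493549786 knob-pad 0.062241555813180235 lateral [-0.0300784  -0.00435308  0.0981858 ]
bededge 7.5872057630872485
well [0.47633462 0.08981499 0.03      ]
toolrest [array([ 0.585, -0.057,  0.02 ]), array([ 0.494, -0.01 ,  0.02 ]), array([ 0.54 , -0.154,  0.02 ])]
```

```bash
cat >> h.py <<'E'
from scipy.spatial.transform import Rotation as Ro
yaw=np.radians(8.3); EX=np.array([np.cos(yaw),np.sin(yaw),0]);U=np.array([-np.sin(yaw),np.cos(yaw),0]);Z=np.array([0,0,1.])
a=np.radians(35); N=np.cos(a)*Z-np.sin(a)*EX; E1=np.cos(a)*EX+np.sin(a)*Z
K=np.array([.607,-.079,.121])
def Rk(psi):
    p=np.radians(psi); x=np.cos(p)*E1+np.sin(p)*U; z=-N
    return Ro.from_matrix(np.c_[x,np.cross(z,x),z])
def plan(s,pos,R):
    C=Ro.from_quat(s["eef_rot"]); d=C.inv().apply(np.array(pos)-s["ee_pos"])/.2; w=(C.inv()*R).as_rotvec()/np.pi
    print("dpos",d.round(4),"drot",w.round(4),"deg",np.degrees(np.linalg.norm(w)*np.pi),"mm",np.linalg.norm(d)*200)
    print("dpos after turn",(R.inv().apply(np.array(pos)-s["ee_pos"])/.2).round(4))
def rep(s):
    C=Ro.from_quat(s["eef_rot"]); g=s["ee_pos"]-C.apply([0,0,.0187]); e=g-K
    x=C.apply([1,0,0]); print("t",s["time"],"j",s["joint_positions"].round(2),"grasp-K in e1,u,n mm",(1e3*np.array([e@E1,e@U,e@N])).round(1),"psi",np.degrees(np.arctan2(x@U,x@E1)).round(1),"axis err",np.degrees(np.arccos(-C.apply([0,0,1])@N)).round(2),"F",s["ft_force"].round(1),"M",s["torque"].round(2),"w",s["width"].round(4),"g",s["grip_force"])
E
python3 - <<'E'
from h import *; from bench import r
s=r.read_state(); plan(s,[.53,-.09,.25],Ro.from_quat(s["eef_rot"]))
R=Rk(40); pre=K-.0187*N+.12*N; print(pre); plan(s,pre,R)
s["ee_pos"]=np.array([.53,-.09,.25]);plan(s,pre,R)
E
```

```text
dpos [ 2.2861 -1.7093 -0.1388] drot [0. 0. 0.] deg 0.0 mm 571.5557547009405
dpos after turn [ 2.2861 -1.7093 -0.1388]
[ 0.54950529 -0.08738757  0.2039801 ]
dpos [ 2.3813 -1.6844  0.0913] drot [-0.0891  0.1748 -0.1411] deg 43.49928687612203 mm 583.6512732116162
dpos after turn [ 2.5764 -0.7153  1.169 ]
dpos [0.0953 0.0249 0.2301] drot [-0.0891  0.1748 -0.1411] deg 43.49928687612203 mm 50.05109640917487
dpos after turn [-0.0401 -0.0321  0.2449]
```

Call:
play_rows --claw '[0.25, 0.25, 0.25, 0.25, 0.25, 0.25, 0.25, 0.25]' --delta_pos '[[0.19, -0.142, -0.012], [0.19, -0.142, -0.012], [0.19, -0.142, -0.012], [0.19, -0.142, -0.012], [0.19, -0.142, -0.012], [0.19, -0.142, -0.012], [0.19, -0.142, -0.012], [0.19, -0.142, -0.012]]' --delta_rot '[[0, 0, 0], [0, 0, 0], [0, 0, 0], [0, 0, 0], [0, 0, 0], [0, 0, 0], [0, 0, 0], [0, 0, 0]]'

```text
time: 0.9
ee_pos: [0.4318, -0.2523, 0.2418]
eef_rot: [0.981, 0.192, -0.0, 0.0]
ft_force: [0.4, -0.0, 0.9]
width: 0.0653
grip_force: 0.0
```

Call:
play_rows --claw '[0.25, 0.25, 0.25, 0.25, 0.25]' --delta_pos '[[0.19, -0.142, -0.012], [0.19, -0.142, -0.012], [0.19, -0.142, -0.012], [0.19, -0.142, -0.012], [0, 0, 0]]' --delta_rot '[[0, 0, 0], [0, 0, 0], [0, 0, 0], [0, 0, 0], [0, 0, 0]]'

```text
time: 1.4
ee_pos: [0.5316, -0.0844, 0.2514]
eef_rot: [0.981, 0.196, 0.001, -0.001]
ft_force: [-0.2, -0.3, -0.2]
width: 0.0654
grip_force: 0.0
```

Call:
play_rows --claw '[0.25, 0.25, 0.25, 0.25, 0.25, 0.25, 0.25]' --delta_pos '[[0, 0, 0], [0, 0, 0], [0, 0, 0], [0, 0, 0], [0, 0, 0], [0, 0, 0], [0, 0, 0]]' --delta_rot '[[-0.0149, 0.0291, -0.0235], [-0.0149, 0.0291, -0.0235], [-0.0149, 0.0291, -0.0235], [-0.0149, 0.0291, -0.0235], [-0.0149, 0.0291, -0.0235], [-0.0149, 0.0291, -0.0235], [0, 0, 0]]'

```text
time: 2.1
ee_pos: [0.5269, -0.093, 0.2493]
eef_rot: [0.871, 0.39, 0.288, 0.083]
ft_force: [-0.5, 0.7, -0.5]
width: 0.0653
grip_force: 0.0
```

```bash
python3 - <<'E'
from h import *; from bench import r
s=r.read_state(); rep(s); plan(s,K-.0187*N+.06*N,Rk(40))
E
```

```text
Traceback (most recent call last):
  File "h.py", line 27, in rep
    x=C.apply([1,0,0]); print("t",s["time"],"j",s["joint_positions"].round(2),"grasp-K in e1,u,n mm",(1e3*np.array([e@E1,e@U,e@N])).round(1),"psi",np.degrees(np.arctan2(x@U,x@E1)).round(1),"axis err",np.degrees(np.arccos(-C.apply([0,0,1])@N)).round(2),"F",s["ft_force"].round(1),"M",s["torque"].round(2),"w",s["width"].round(4),"g",s["grip_force"])
                                                                                                                                                                                                                                                                                                                    ^^^^^^^^^^^^^^^^
AttributeError: 'float' object has no attribute 'round'
```

```bash
sed -i 's/s\["width"\].round(4)/s["width"]/' h.py; python3 - <<'E'
from h import *; from bench import r
s=r.read_state(); rep(s); plan(s,K-.0187*N+.06*N,Rk(40))
E
```

```text
t 2.1 j [ 0.6  -0.26 -0.32  2.14 -0.47  0.73 -0.19] grasp-K in e1,u,n mm [  7.1  -2.2 170.4] psi 40.0 axis err 0.2 F [-0.5  0.7 -0.5] M [-0.07  0.67 -0.01] w 0.06530562681299397 g 0.0
dpos [-0.0179 -0.0322  0.5522] drot [0.0004 0.001  0.    ] deg 0.19993005913099887 mm 110.68426263119716
dpos after turn [-0.0197 -0.0315  0.5522]
```

Call:
play_rows --claw '[0.25, 0.25, 0.25, 0.25, 0.25, 0.25, 0.25]' --delta_pos '[[-0.009, -0.016, 0.18], [-0.009, -0.016, 0.18], [0, 0, 0.19], [0, 0, 0], [0, 0, 0], [0, 0, 0], [0, 0, 0]]' --delta_rot '[[0, 0, 0], [0, 0, 0], [0, 0, 0.0417], [0, 0, 0.0417], [0, 0, 0.0417], [0, 0, 0.0417], [0, 0, 0]]'

```text
time: 2.8
ee_pos: [0.5866, -0.0804, 0.1573]
eef_rot: [0.942, 0.149, 0.299, 0.004]
ft_force: [-0.1, 1.1, -0.1]
width: 0.0653
grip_force: 0.0
```

```bash
python3 - <<'E'
from h import *; from bench import r
s=r.read_state(); rep(s); plan(s,K-.0187*N,Rk(10))
S=r.camera("side");T=r.camera("top")
p,q=proj(S,K),proj(T,K);print(p,q)
f=lambda c,p:cv2.resize(c["pixels"][int(p[1])-65:int(p[1])+65,int(p[0])-50:int(p[0])+50,::-1],None,fx=4,fy=4,interpolation=2)
cv2.imwrite("pics/a1.png",np.hstack([f(S,p),f(T,q)]))
E
```

```text
t 2.8 j [ 0.59 -0.01 -0.42  2.14 -0.42  0.46 -0.77] grasp-K in e1,u,n mm [ 4.1  1.6 60.1] psi 9.7 axis err 0.15 F [-0.1  1.1 -0.1] M [-0.05  0.68 -0.03] w 0.06530546242687646 g 0.0
dpos [-0.0207  0.004   0.3008] drot [ 0.0002  0.0008 -0.0017] deg 0.3376105111756835 mm 60.30258671193204
dpos after turn [-0.0215  0.004   0.3007]
[326.96667772 254.44149689] [352.17692242 207.66960572]
```

View pics/a1.png

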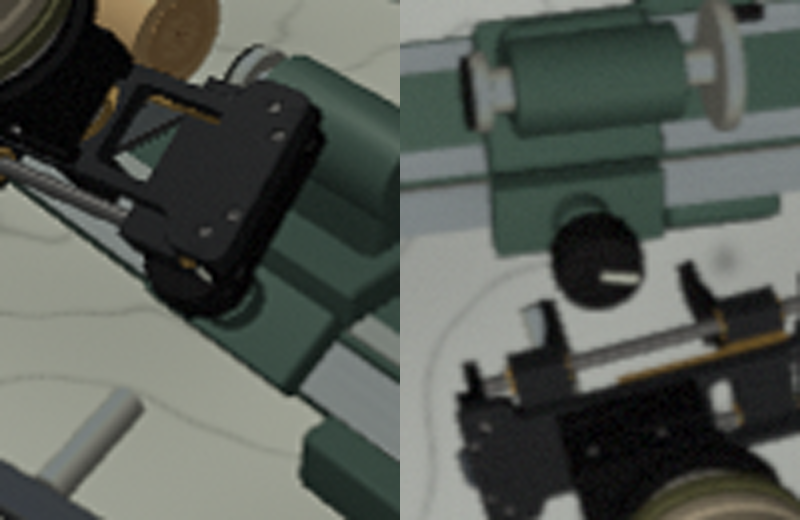

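```bash
python3 - <<'E'
from h import *; from bench import r
s=r.read_state(); T=dict(np.load("top0.npz")); C=Ro.from_quat(s["eef_rot"])
for y in(-.048,-.0327,0,.0327,.048): print(y,(proj(T,s["ee_pos"]+C.apply([0,y,0]))-[302,142])*4+[400,0])
E
```

```text
-0.048 [526.12793224 322.27261623]
-0.0327 [554.09534401 314.81566175]
0 [614.13837549 298.80151996]
0.0327 [674.54236349 282.68439859]
0.048 [702.9264866  275.10855567]
```

The crops show the fingers at about 540 and 690 (top half), straddling the knob's approach line. That matches the projected TCP, so I'm going down and closing.

Call:
play_rows --claw '[0.25, 0.25, 0.25, 0.25, 0.25, 0.25]' --delta_pos '[[-0.021, 0.004, 0.05], [0, 0, 0.08], [0, 0, 0.08], [0, 0, 0.06], [0, 0, 0.03], [0, 0, 0]]' --delta_rot '[[0, 0, 0], [0, 0, 0], [0, 0, 0], [0, 0, 0], [0, 0, 0], [0, 0, 0]]'

```text
time: 3.5
ee_pos: [0.6167, -0.0778, 0.1045]
eef_rot: [0.942, 0.152, 0.299, 0.005]
ft_force: [0.8, 0.5, 0.1]
width: 0.0655
grip_force: 0.0
```

```bash
python3 - <<'E'
from h import *; from bench import r
s=r.read_state(); rep(s)
E
```

```text
t 3.5 j [ 0.55  0.14 -0.42  2.13 -0.35  0.32 -0.81] grasp-K in e1,u,n mm [-1.4 -0.2 -0.4] psi 10.0 axis err 0.16 F [0.8 0.5 0.1] M [-0.15  0.69 -0.02] w 0.06545529974149777 g 0.0
```

Call:
play_rows --claw '[1, 1, 1, 1, 1]' --delta_pos '[[0, 0, 0], [0, 0, 0], [0, 0, 0], [0, 0, 0], [0, 0, 0]]' --delta_rot '[[0, 0, 0], [0, 0, 0], [0, 0, 0], [0, 0, 0], [0, 0, 0]]' --squeeze 25

```text
time: 4.0
ee_pos: [0.6157, -0.0746, 0.1055]
eef_rot: [0.942, 0.153, 0.299, 0.004]
ft_force: [-9.6, 11.0, 7.0]
width: 0.0482
grip_force: 25.0
```

```bash
python3 - <<'E'
from h import *; from bench import r
s=r.read_state(); rep(s)
E
```

```text
t 4.0 j [ 0.55  0.13 -0.43  2.13 -0.35  0.33 -0.81] grasp-K in e1,u,n mm [-1.3  3.   0.7] psi 10.2 axis err 0.25 F [-9.6 11.   7. ] M [2.18 1.55 1.59] w 0.048152698354129816 g 24.99562607612461
```

Call:
play_rows --claw '[1, 1, 1]' --delta_pos '[[0, -0.008, -0.003], [0, -0.008, -0.003], [0, 0, 0]]' --delta_rot '[[0, 0, 0], [0, 0, 0], [0, 0, 0]]'

```text
time: 4.3
ee_pos: [0.6153, -0.0738, 0.1059]
eef_rot: [0.942, 0.152, 0.3, 0.005]
ft_force: [17.7, 2.6, -18.3]
width: 0.0485
grip_force: 25.0
```

```bash
python3 - <<'E'
from h import *; from bench import r
s=r.read_state(); rep(s)
E
```

```text
t 4.3 j [ 0.54  0.13 -0.42  2.13 -0.35  0.32 -0.81] grasp-K in e1,u,n mm [-1.3  4.   1.2] psi 10.1 axis err 0.08 F [ 17.7   2.6 -18.3] M [ 0.26 -0.17  0.28] w 0.048479970412792776 g 25.004853797145188
```

Call:
play_rows --claw '[1, 1, 1, 1, 1, 1, 1, 1]' --delta_pos '[[0, 0, 0.003], [0, 0, -0.0009], [0, 0, -0.0009], [0, 0, -0.0009], [0, 0, -0.0009], [0, 0, -0.0009], [0, 0, -0.0009], [0, 0, -0.0009]]' --delta_rot '[[0, 0, 0], [0, 0, -0.045], [0, 0, -0.045], [0, 0, -0.045], [0, 0, -0.045], [0, 0, -0.045], [0, 0, -0.045], [0, 0, -0.045]]' --squeeze 35

```text
time: 5.1
ee_pos: [0.6144, -0.0739, 0.1063]
eef_rot: [0.755, 0.583, 0.261, 0.147]
ft_force: [13.2, 4.1, -16.4]
width: 0.0485
grip_force: 35.0
```

```bash
python3 - <<'E'
from h import *; from bench import r
s=r.read_state(); rep(s); print(s["torque"]@N)
E
```

```text
t 5.1 j [ 0.71  0.15 -0.6   2.12 -0.26  0.32  0.11] grasp-K in e1,u,n mm [-1.8  4.   2. ] psi 67.1 axis err 0.12 F [ 13.2   4.1 -16.4] M [0.29 0.14 0.28] w 0.04852062454297832 g 35.003191879950464
0.05537582573046633
```

Call:
play_rows --claw '[1, 1, 1, 1, 1, 1, 1, 1]' --delta_pos '[[0, 0, 0.001], [0, 0, -0.0008], [0, 0, -0.0009], [0, 0, -0.0009], [0, 0, -0.0009], [0, 0, -0.0009], [0, 0, -0.0009], [0, 0, -0.0009]]' --delta_rot '[[0, 0, -0.045], [0, 0, -0.045], [0, 0, -0.045], [0, 0, -0.045], [0, 0, -0.045], [0, 0, -0.045], [0, 0, -0.045], [0, 0, -0.045]]'

```text
time: 5.9
ee_pos: [0.6133, -0.0745, 0.1069]
eef_rot: [0.325, 0.897, 0.141, 0.264]
ft_force: [6.2, 3.7, -11.4]
width: 0.0484
grip_force: 35.0
```

```bash
python3 - <<'E'
from h import *; from bench import r
s=r.read_state(); rep(s); print(s["torque"]@N)
E
```

```text
t 5.9 j [ 0.93  0.18 -0.83  2.12 -0.11  0.32  1.12] grasp-K in e1,u,n mm [-2.4  3.6  3.2] psi 131.8 axis err 0.19 F [  6.2   3.7 -11.4] M [0.28 0.84 0.24] w 0.048372934315376474 g 35.0009835138917
-0.032019778051952975
```

Call:
play_rows --claw '[1, 1, 1, 1, 1]' --delta_pos '[[0, 0, -0.0009], [0, 0, -0.0009], [0, 0, -0.0009], [0, 0, -0.0009], [0, 0, 0]]' --delta_rot '[[0, 0, -0.045], [0, 0, -0.045], [0, 0, -0.045], [0, 0, -0.03], [0, 0, 0]]'

```text
time: 6.4
ee_pos: [0.6127, -0.0749, 0.1073]
eef_rot: [0.086, 0.95, 0.069, 0.291]
ft_force: [6.5, 2.2, -12.8]
width: 0.0484
grip_force: 35.0
```

```bash
python3 - <<'E'
from h import *; from bench import r
s=r.read_state(); rep(s); print(s["torque"]@N)
C=Ro.from_quat(s["eef_rot"]); print("u in tool",C.inv().apply(U), "n",C.inv().apply(N))
c=r.camera("top"); np.savez("top1.npz",**c); cv2.imwrite("pics/t1.png",cv2.resize(c["pixels"][130:270,190:390,::-1],None,fx=4,fy=4,interpolation=2))
E
```

```text
t 6.4 j [ 1.04  0.2  -0.94  2.11 -0.01  0.32  1.55] grasp-K in e1,u,n mm [-2.6  3.3  3.9] psi 161.4 axis err 0.2 F [  6.5   2.2 -12.8] M [0.17 0.79 0.27] w 0.04843646433240117 g 35.001449855044484
0.06375326342632305
u in tool [ 0.31892775  0.9477783  -0.00117731] n [ 0.00270851 -0.00215358 -0.99999401]
```

View pics/t1.png

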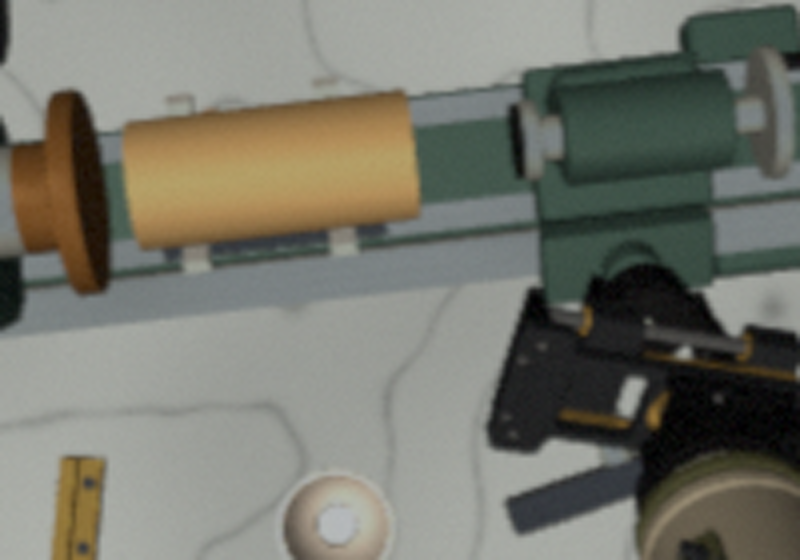

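Call:
play_rows --claw '[1, 1, 1, 1, 1]' --delta_pos '[[0.008, 0.0237, 0.0015], [0.016, 0.0474, 0], [0.016, 0.0474, 0], [0.016, 0.0474, 0], [0, 0, 0]]' --delta_rot '[[0, 0, 0], [0, 0, 0], [0, 0, 0], [0, 0, 0], [0, 0, 0]]'

```text
time: 6.95
ee_pos: [0.6077, -0.0394, 0.1072]
eef_rot: [0.087, 0.95, 0.069, 0.291]
ft_force: [-2.3, 2.6, -5.3]
width: 0.0485
grip_force: 35.0
```

```bash
python3 - <<'E'
from h import *; from bench import r
s=r.read_state(); rep(s); F=s["ft_force"]; print("F e1,u,n",F@E1,F@U,F@N)
C=Ro.from_quat(s["eef_rot"]); print("u in tool",C.inv().apply(U))
E
```

```text
t 6.95 j [ 0.94  0.16 -0.92  2.14  0.02  0.3   1.44] grasp-K in e1,u,n mm [-2.5 39.1  3.7] psi 161.3 axis err 0.22 F [-2.3  2.6 -5.3] M [0.34 1.54 0.32] w 0.04849189078890486 g 35.00068134628236
F e1,u,n -4.638431248348891 2.9222192983277213 -3.2342067078516097
u in tool [ 0.32090752  0.94710975 -0.00122125]
```

Call:
play_rows --claw '[1, 1, 1, 1, 1, 1, 1, 1]' --delta_pos '[[0.008, 0.0237, 0], [0.008, 0.0237, 0], [0.008, 0.0237, 0], [0.008, 0.0237, 0], [0.008, 0.0237, 0], [0.008, 0.0237, 0], [0.008, 0.0237, 0], [0, 0, 0]]' --delta_rot '[[0, 0, 0], [0, 0, 0], [0, 0, 0], [0, 0, 0], [0, 0, 0], [0, 0, 0], [0, 0, 0], [0, 0, 0]]'

```text
time: 7.75
ee_pos: [0.6031, -0.0064, 0.1072]
eef_rot: [0.088, 0.95, 0.069, 0.291]
ft_force: [-5.8, -3.6, -5.4]
width: 0.0482
grip_force: 35.0
```

```bash
cat > st.py <<'E'
from h import *; from bench import r
s=r.read_state(); rep(s); F=s["ft_force"]; print("F e1,u,n",F@E1,F@U,F@N,"Mn",s["torque"]@N)
C=Ro.from_quat(s["eef_rot"]); print("u in tool",C.inv().apply(U))
E
python3 st.py
```

```text
t 7.75 j [ 0.84  0.13 -0.89  2.16  0.09  0.29  1.3 ] grasp-K in e1,u,n mm [-2.4 72.4  3.6] psi 161.1 axis err 0.26 F [-5.8 -3.6 -5.4] M [-0.56  2.15 -0.32] w 0.04823657539340625 g 35.001269057393074
F e1,u,n -8.203248741079175 -2.7442972005403683 -0.858709275970163 Mn -0.12364110774347441
u in tool [ 0.32311473  0.9463557  -0.00278404]
```

Call:
play_rows --claw '[1, 1, 1, 1]' --delta_pos '[[0.0032, 0.0095, 0], [0.0032, 0.0095, 0], [0.0032, 0.0095, 0], [0, 0, 0]]' --delta_rot '[[0, 0, 0], [0, 0, 0], [0, 0, 0], [0, 0, 0]]'

```text
time: 8.15
ee_pos: [0.6024, -0.0013, 0.1072]
eef_rot: [0.089, 0.95, 0.069, 0.291]
ft_force: [-5.2, -5.7, -5.3]
width: 0.0484
grip_force: 35.0
```

```bash
python3 st.py
```

```text
t 8.15 j [ 0.82  0.12 -0.88  2.17  0.11  0.29  1.27] grasp-K in e1,u,n mm [-2.4 77.6  3.6] psi 161.1 axis err 0.28 F [-5.2 -5.7 -5.3] M [-0.99  2.08 -0.57] w 0.048445543085678736 g 35.002701175399125
F e1,u,n -7.915252724592124 -4.870535309776439 -0.886489037177532 Mn -0.07276780860076532
u in tool [ 0.32383775  0.94610619 -0.00349197]
```

Call:
play_rows --claw '[1, 1, 1, 1]' --delta_pos '[[0.0032, 0.0095, 0], [0.0032, 0.0095, 0], [0.0032, 0.0095, 0], [0, 0, 0]]' --delta_rot '[[0, 0, 0], [0, 0, 0], [0, 0, 0], [0, 0, 0]]'

```text
time: 8.55
ee_pos: [0.6019, 0.0014, 0.1073]
eef_rot: [0.091, 0.95, 0.068, 0.291]
ft_force: [2.0, -16.6, -11.3]
width: 0.0481
grip_force: 35.0
```

```bash
python3 st.py
```

```text
t 8.55 j [ 0.8   0.12 -0.87  2.17  0.12  0.29  1.24] grasp-K in e1,u,n mm [-2.4 80.4  3.7] psi 160.9 axis err 0.44 F [  2.  -16.6 -11.3] M [-2.96  1.56 -1.93] w 0.04812045430908231 g 35.0149581162259
F e1,u,n -6.816214749100515 -16.698937532695695 -9.06335669341543 Mn -0.03396233133925035
u in tool [ 0.32660676  0.94513503 -0.00691451]
```

Call:
play_rows --claw '[1, 1, 1]' --delta_pos '[[0.0032, 0.0095, 0], [0.0032, 0.0095, 0], [0, 0, 0]]' --delta_rot '[[0, 0, 0], [0, 0, 0], [0, 0, 0]]'

```text
time: 8.85
ee_pos: [0.6018, 0.0016, 0.1074]
eef_rot: [0.093, 0.95, 0.066, 0.292]
ft_force: [9.9, -28.5, -16.7]
width: 0.048
grip_force: 35.0
```

```bash
python3 st.py
```

```text
t 8.85 j [ 0.79  0.12 -0.86  2.17  0.14  0.29  1.22] grasp-K in e1,u,n mm [-2.4 80.7  3.8] psi 160.7 axis err 0.64 F [  9.9 -28.5 -16.7] M [-5.13  0.93 -3.48] w 0.04803298874139982 g 35.03748576622456
F e1,u,n -4.919488259572385 -29.654973487019415 -16.98014158173724 Mn -0.015898771147678112
u in tool [ 0.33004645  0.94390296 -0.01079532]
```

Call:
play_rows --claw '[1, 1, 1, 1, 1, 1, 1, 1]' --delta_pos '[[0, 0, 0.002], [0, 0, 0.001], [0, 0, 0.001], [0, 0, 0.001], [0, 0, 0.001], [0, 0, 0.001], [0, 0, 0.001], [0, 0, 0.001]]' --delta_rot '[[0, 0, 0.045], [0, 0, 0.045], [0, 0, 0.045], [0, 0, 0.045], [0, 0, 0.045], [0, 0, 0.045], [0, 0, 0.045], [0, 0, 0.045]]' --squeeze 45

```text
time: 9.65
ee_pos: [0.6032, 0.0023, 0.1064]
eef_rot: [0.589, 0.75, 0.214, 0.211]
ft_force: [3.6, -27.0, -9.3]
width: 0.048
grip_force: 45.0
```

```bash
python3 st.py
```

```text
t 9.65 j [ 0.59  0.1  -0.66  2.18  0.04  0.28  0.16] grasp-K in e1,u,n mm [-1.8 81.2  2.2] psi 95.6 axis err 0.6 F [  3.6 -27.   -9.3] M [-5.06  1.13 -3.39] w 0.047955665419923806 g 44.996581049636006
F e1,u,n -5.6365307107346485 -27.20254815848206 -7.417156779299108 Mn 0.001787701682813882
u in tool [ 0.99512104  0.09812143 -0.01031022]
```

Call:
play_rows --claw '[1, 1, 1, 1, 1, 1, 1, 1]' --delta_pos '[[0, 0, 0.001], [0, 0, 0.001], [0, 0, 0.001], [0, 0, 0.001], [0, 0, 0.001], [0, 0, 0.001], [0, 0, 0.001], [0, 0, 0.001]]' --delta_rot '[[0, 0, 0.045], [0, 0, 0.045], [0, 0, 0.045], [0, 0, 0.045], [0, 0, 0.045], [0, 0, 0.045], [0, 0, 0.045], [0, 0, 0.045]]'

```text
time: 10.45
ee_pos: [0.6045, 0.002, 0.1059]
eef_rot: [0.899, 0.318, 0.294, 0.064]
ft_force: [-5.8, -30.2, 2.7]
width: 0.0483
grip_force: 45.0
```

```bash
python3 st.py
```

```text
t 10.45 j [ 0.42  0.08 -0.48  2.18 -0.02  0.28 -0.93] grasp-K in e1,u,n mm [-1.1 80.8  1.1] psi 30.8 axis err 0.63 F [ -5.8 -30.2   2.7] M [-5.23  1.63 -3.25] w 0.04834711025785559 g 44.999519884586334
F e1,u,n -6.716494538552664 -28.9962793029992 8.031229430647906 Mn 0.17236107858308747
u in tool [ 0.51255668 -0.85858235 -0.01104499]
```

Call:
play_rows --claw '[1, 1, 1, 1, 1]' --delta_pos '[[0, 0, 0.0006], [0, 0, 0.0006], [0, 0, 0.0006], [0, 0, 0.0006], [0, 0, 0.0006]]' --delta_rot '[[0, 0, 0.04], [0, 0, 0.04], [0, 0, 0.04], [0, 0, 0.04], [0, 0, 0.04]]'

```text
time: 10.95
ee_pos: [0.6049, 0.0016, 0.1056]
eef_rot: [0.953, 0.025, 0.299, -0.03]
ft_force: [-6.4, -31.0, 2.8]
width: 0.0482
grip_force: 45.0
```

```bash
python3 st.py
```

```text
t 10.95 j [ 0.34  0.08 -0.4   2.19 -0.04  0.27 -1.53] grasp-K in e1,u,n mm [-1.  80.3  0.6] psi -5.1 axis err 0.66 F [ -6.4 -31.    2.8] M [-5.36  1.57 -3.24] w 0.048243890537380894 g 45.00621110200882
F e1,u,n -7.192935827634247 -29.799802699189758 8.508907403042244 Mn 0.262443837957383
u in tool [-0.0895281  -0.99591707 -0.01157208]
```

Call:
play_rows --claw '[1, 1, 1, 1]' --delta_pos '[[0, 0, 0.0006], [0, 0, 0.0006], [0, 0, 0.0006], [0, 0, 0.0006]]' --delta_rot '[[0, 0, 0.03], [0, 0, 0.03], [0, 0, 0.03], [0, 0, 0.03]]'

```text
time: 11.35
ee_pos: [0.605, 0.0014, 0.1053]
eef_rot: [0.941, -0.154, 0.288, -0.085]
ft_force: [-12.2, -32.7, 7.4]
width: 0.0484
grip_force: 45.0
```

```bash
python3 st.py
```

```text
t 11.35 j [ 0.29  0.08 -0.35  2.19 -0.06  0.27 -1.9 ] grasp-K in e1,u,n mm [-1.1 80.1  0.3] psi -26.7 axis err 0.68 F [-12.2 -32.7   7.4] M [-5.61  1.92 -3.3 ] w 0.048352971573393855 g 45.00242506619543
F e1,u,n -9.541915464088596 -30.54979568520524 15.656905755439587 Mn 0.3250191908911887
u in tool [-0.44876064 -0.89357289 -0.01189015]
```

Call:
play_rows --claw '[1, 1, 1, 1]' --delta_pos '[[0, 0, 0.0003], [0, 0, 0.0003], [0, 0, 0.0003], [0, 0, 0.0003]]' --delta_rot '[[0, 0, 0.025], [0, 0, 0.025], [0, 0, 0.025], [0, 0, 0.025]]'

```text
time: 11.75
ee_pos: [0.6056, 0.0007, 0.1054]
eef_rot: [0.906, -0.299, 0.272, -0.128]
ft_force: [-14.9, -32.2, 9.9]
width: 0.0479
grip_force: 45.0
```

```bash
python3 st.py
```

```text
t 11.75 j [ 0.25  0.07 -0.31  2.19 -0.07  0.27 -2.2 ] grasp-K in e1,u,n mm [-0.7 79.3  0.1] psi -44.5 axis err 0.74 F [-14.9 -32.2   9.9] M [-6.41  2.39 -2.71] w 0.04791960652550697 g 44.984363853000104
F e1,u,n -10.147254555248148 -29.717160795060174 19.23869168730435 Mn 1.221179847076617
u in tool [-0.70148066 -0.71257094 -0.01294353]
```

Call:
play_rows --claw '[1, 1, 1]' --delta_pos '[[0, 0, 0], [0, 0, 0], [0, 0, 0]]' --delta_rot '[[0, 0, 0.01], [0, 0, 0], [0, 0, 0]]'

```text
time: 12.05
ee_pos: [0.6052, 0.001, 0.1052]
eef_rot: [0.901, -0.311, 0.27, -0.132]
ft_force: [-11.2, -33.7, 7.1]
width: 0.0485
grip_force: 45.0
```

```bash
python3 st.py
```

```text
t 12.05 j [ 0.25  0.07 -0.31  2.19 -0.07  0.27 -2.23] grasp-K in e1,u,n mm [-1.1 79.7  0.1] psi -46.2 axis err 0.72 F [-11.2 -33.7   7.1] M [-6.57  1.92 -3.21] w 0.048466087846739454 g 44.99015116598457
F e1,u,n -8.966998615757513 -31.680643284345052 14.99855975808642 Mn 0.935837096761877
u in tool [-0.72148139 -0.6923214  -0.01247749]
```

Call:
play_rows --claw '[1, 1, 1]' --delta_pos '[[0.0145, 0.0139, 0], [0.0145, 0.0139, 0], [0, 0, 0]]' --delta_rot '[[0, 0, 0], [0, 0, 0], [0, 0, 0]]'

```text
time: 12.35
ee_pos: [0.6053, 0.0004, 0.105]
eef_rot: [0.903, -0.307, 0.268, -0.135]
ft_force: [-24.5, -9.4, 19.1]
width: 0.0479
grip_force: 45.0
```

```bash
python3 st.py
```

```text
t 12.35 j [ 0.27  0.08 -0.32  2.19 -0.11  0.28 -2.18] grasp-K in e1,u,n mm [-1.1 78.9  0. ] psi -45.8 axis err 0.27 F [-24.5  -9.4  19.1] M [-1.79  3.03 -0.03] w 0.04786368404704512 g 44.98780178837478
F e1,u,n -9.99942882216953 -5.795693428213293 30.289913528061778 Mn 0.739895053777871
u in tool [-0.71702476 -0.69703414 -0.00434767]
```

Call:
play_rows --claw '[1, 0.25, 0.25, 0.25, 0.25]' --delta_pos '[[0, 0, -0.004], [0, 0, 0], [0, 0, 0], [0, 0, 0], [0, 0, 0]]' --delta_rot '[[0, 0, 0], [0, 0, 0], [0, 0, 0], [0, 0, 0], [0, 0, 0]]'

```text
time: 12.85
ee_pos: [0.606, 0.0027, 0.1057]
eef_rot: [0.903, -0.307, 0.268, -0.136]
ft_force: [0.6, 0.3, -1.0]
width: 0.0641
grip_force: 0.0
```

```bash
python3 st.py
```

```text
t 12.85 j [ 0.27  0.08 -0.32  2.19 -0.11  0.28 -2.18] grasp-K in e1,u,n mm [ 0.1 81.  -0.1] psi -45.8 axis err 0.11 F [ 0.6  0.3 -1. ] M [0.01 0.65 0.02] w 0.06414336399371322 g 0.0
F e1,u,n 0.006824795022500501 0.19141886145173848 -1.169498417523044 Mn -0.04723008654194629
u in tool [-0.71679086 -0.69728572 -0.00186534]
```

Call:
play_rows --claw '[0.25, 0.25, 0.25, 0.25, 0.25, 0.25]' --delta_pos '[[0, 0, -0.06], [0, 0, -0.12], [0, 0, -0.2], [0, 0, -0.2], [0, 0, -0.2], [0, 0, 0]]' --delta_rot '[[0, 0, 0], [0, 0, 0], [0, 0, 0], [0, 0, 0], [0, 0, 0], [0, 0, 0]]'

```text
time: 13.45
ee_pos: [0.5176, -0.0107, 0.2388]
eef_rot: [0.902, -0.307, 0.272, -0.136]
ft_force: [1.3, 0.1, -1.1]
width: 0.0651
grip_force: 0.0
```

```bash
python3 - <<'E'
from h import *; from bench import r
rep(r.read_state())
S=r.camera("side");T=r.camera("top")
f=lambda c,x,y:cv2.resize(c["pixels"][y:y+150,x:x+200,::-1],None,fx=2,fy=2,interpolation=2)
cv2.imwrite("pics/end.png",np.hstack([f(S,190,130),f(T,170,130)]))
E
```

```text
t 13.45 j [ 0.32 -0.33 -0.28  2.22 -0.31  0.64 -2.01] grasp-K in e1,u,n mm [  3.1  80.6 160.3] psi -45.8 axis err 0.51 F [ 1.3  0.1 -1.1] M [-0.03  0.62 -0.  ] w 0.06505585365265812 g 0.0
```

View pics/end.png

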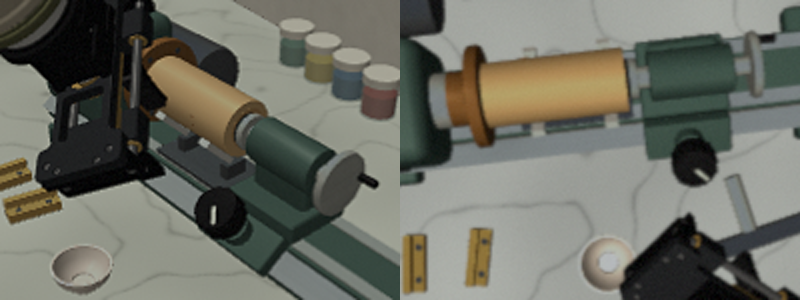

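The picture shows the blank seated on the faceplate with the pad against its tail end, and the mark on the knob turned about 50° clockwise overall. The well and the jaws are undisturbed, and what shows of the tool rest is where it was.

```bash
python3 -c "
from bench import r
print(r.close_job())"
```

```text
the job is handed in; nothing more can be done
None
```

The job is handed in after about 14 s on the robot's clock: the blank is home against the faceplate, the tailstock is locked with the knob solid (about 0.9 N m held), and the arm is clear; the paint well and jaws look undisturbed, though the gripper partly hid the tool rest in the last picture.

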